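Make up two weld kits in bench trays

ROBOT

A 6-joint arm with a two-finger parallel gripper is mounted at the origin on the work surface. World frame = base frame: x ahead of the robot, y to its left, z up, the work surface at z = 0. Lengths are in m, angles in rad, forces in N, time in s.
With the tool pointing down it reaches from about 0.35 to 0.85 m from the base axis. Payload 8.1 kg.
Tool frame: the origin (TCP) lies at the very end of the fingers, on their centre line; the grasp point (between the pads) lies 19 mm behind it; z points along the fingers, y is the line along which they close (so a half turn about z gives the same grasp; the last joint's range is limited). The gripper opens to 93 mm and grips with 3 to 60 N. Pads are 15 mm wide; open, the fingers measure 128 mm over their backs; the gripper's body (75 mm by 188 mm) begins 65 mm behind the grasp point.
Start: joints at [-0.085, 0.13, 1.488, -0, 1.523, -0.085], TCP at [0.6, 0, 0.219] pointing down, gripper open.
Joint ranges: [-2.96, 2.96], [-0.89, 2.26], [0.02, 2.5], [-1.34, 4.48], [0, 2.73], [-2.66, 2.66]. Speed limits (rad/s): [2.39, 2.39, 2.79, 3.14, 3.14, 3.14].

INTERFACE

Orientations are given as a rotation vector (axis times angle).
In Python, from plant import monitor, eyes, ticket gives the robot as it stands.
- The arm moves only by the tool arm_command, never from a script. Its argument "deltas" is a list that holds one entry, the list of rows, each a list of 6 numbers: the shift along the world's x, y, z in cm, then the turn, a rotation vector about the world's x, y, z in degrees. In form: [[[tx, ty, tz, rx, ry, rz], ...]]. A call has 1 to 12 rows; each row shifts and turns the commanded pose from where the row before left it; what a row does not reach is not made up. A row lasts 1/12 s, in which the tool goes at most 41.7 mm and 7.16 degrees, less where a joint would pass 70% of its speed; a pose out of reach is approached as far as the arm can. A call is refused whole if a number of a shift passes 4.17 or a number of a turn 7.16, either way. A call with a gripper value outside its range is refused whole. "gripper" is the opening, from -1 (shut) to 1 (fully open), set as the call begins (left out, the last holds). The fingers move at their own pace and stop on an object; "squeeze" is the grip in N (left out, the last holds). Time passes only in rows, so rows that do not move let the fingers close. It gives the time, the measured TCP pose, the force, the opening and the grip force at its end, in the units of the state.
- monitor.read_state(): the state, without advancing time (a new reading comes with each control period).
- eyes.read_camera(name): name is "scene" or "side" or "wrist"; returns the picture (480x640x3 uint8, blue, green, red); there is no depth.
- eyes.camera_model(name): a dict with "fx", "fy", "cx", "cy" (pixels), "rvec" (rotation vector, rad) and "tvec" (3), from world to camera coordinates, as OpenCV has them. Camera axes: x right, y down, z forward; pixel columns grow to the right and rows downward; lengths in m; the calibration is good to about 2 mm. A picture is of the moment at which its call begins: read the wrist's pose just before it. camera_model takes no time and is no camera call; for the wrist camera it gives the pose at the moment of the call.
- ticket.close_job(): hands the job in; it is judged then, once.
The state is a dict: "t": time; "q": joint angles; "dq": joint speeds; "joint_torque": joint torques, N m; "tool_pos": TCP position; "orientation": TCP orientation; "force": force on the tool from outside, world axes, zero at the start; "wrist_torque": the same for the moment, N m; "opening": finger opening in m; "gripper_force": force on a finger pad.
Only numpy, scipy, OpenCV 4.12 (cv2) and the standard library are available. Lean on these libraries where they do the work, as an engineer would, in place of code of your own. Each camera call takes 0.05 s, during which the arm holds its last target. There are 200 camera calls.

TASK

Make up the two weld kits. In the three-bay tray stand the tall slim square tube in the middle bay and put one angle bracket, standing on its foot, in each end bay; in the two-bay tray put the short wide square tube in one bay and the round collar in the other, either way round, all standing as they do now and fully down on the tray's floor. Leave the clamp, the jar and the grinding discs where they are.

Things in the scene. Friction and masses are not known exactly. Their poses are not given: they have to be found in the camera images.
- angle_a: Aluminium angle bracket, one of an identical pair (A), L-section: flat foot 50 (x) x 45 (y) x 8 mm, and an upright leg 8 mm thick, 45 mm wide (y), that rises to 50 mm above the underside and stands on the -x edge of the foot (its middle plane at x = -21 mm). About 90 g. Origin: centre of the underside of the foot; z up. Random yaw.
- angle_b: Aluminium angle bracket, one of an identical pair (B), L-section: flat foot 50 (x) x 45 (y) x 8 mm, and an upright leg 8 mm thick, 45 mm wide (y), that rises to 50 mm above the underside and stands on the -x edge of the foot (its middle plane at x = -21 mm). About 90 g. Origin: centre of the underside of the foot; z up. Random yaw.
- tall_tube: Tall slim offcut of steel square tube standing upright, 30 x 30 mm outside, 70 mm tall, 4 mm wall, open at both ends, about 200 g. Origin: centre of the underside; z up along the tube, x and y square to its faces. Random yaw.
- short_tube: Short wide offcut of steel square tube standing upright, 40 x 40 mm outside, 40 mm tall, 4 mm wall, open at both ends, about 180 g. Origin: centre of the underside; z up along the tube, x and y square to its faces. Random yaw.
- collar: Round steel collar standing on its flat face: outside diameter 44 mm, bore 26 mm, 36 mm tall, about 280 g. Origin: centre of the underside; z up along the bore.
- tray3: Fixed grey sheet-metal tray, 222 x 84 mm, 12 mm high, walls, dividers and floor 3 mm thick; its three square-ish bays lie in a row along its x axis, each 70 mm (x) x 78 mm (y) inside, bay centres at x = -73, 0 and +73 mm, y = 0. Origin: centre of the underside, on the bench; z up.
- tray2: Fixed grey sheet-metal tray, 149 x 84 mm, 12 mm high, walls, dividers and floor 3 mm thick; its two square-ish bays lie in a row along its x axis, each 70 mm (x) x 78 mm (y) inside, bay centres at x = -36.5 and +36.5 mm, y = 0. Origin: centre of the underside, on the bench; z up.
- clamp: Bystander: small blue G-clamp lying flat, about 45 x 60 mm, 14 mm high, loose; stays where it is. Origin: underside, middle of the frame.
- jar: Bystander: closed grey screw-top jar with a steel lid, 46 mm across, 60 mm tall, loose; stays where it is. Origin: centre of the underside.
- discs: Bystander: stack of brown grinding discs, 64 mm across, 14 mm high, loose; stays where it is. Origin: centre of the underside.
Mind the look-alikes: they are no part of the job. What is shaped like the tray3 but red is not meant.

How it is judged:
At the end, for the whole second after the job is handed in: Tall tube in the middle bay and one bracket in each end bay of the three-bay tray; short tube and collar one in each bay of the other; each within 24 mm of its bay centre along the tray, 26 mm across, within 2.5 mm of the floor and 0.08 rad of upright, released and at rest (x of tall_tube in the frame of tray3 between -0.024 and 0.024 m and y of tall_tube in the frame of tray3 between -0.026 and 0.026 m and z of tall_tube in the frame of tray3 below 0.0055 m and angle between tall_tube's own z axis and vertical below 0.08 rad and (((x of angle_a in the frame of tray3 between -0.097 and -0.049 m and y of angle_a in the frame of tray3 between -0.026 and 0.026 m and z of angle_a in the frame of tray3 below 0.0055 m and angle between angle_a's own z axis and vertical below 0.08 rad) and (x of angle_b in the frame of tray3 between 0.049 and 0.097 m and y of angle_b in the frame of tray3 between -0.026 and 0.026 m and z of angle_b in the frame of tray3 below 0.0055 m and angle between angle_b's own z axis and vertical below 0.08 rad)) or ((x of angle_b in the frame of tray3 between -0.097 and -0.049 m and y of angle_b in the frame of tray3 between -0.026 and 0.026 m and z of angle_b in the frame of tray3 below 0.0055 m and angle between angle_b's own z axis and vertical below 0.08 rad) and (x of angle_a in the frame of tray3 between 0.049 and 0.097 m and y of angle_a in the frame of tray3 between -0.026 and 0.026 m and z of angle_a in the frame of tray3 below 0.0055 m and angle between angle_a's own z axis and vertical below 0.08 rad))) and (((x of short_tube in the frame of tray2 between -0.0605 and -0.0125 m and y of short_tube in the frame of tray2 between -0.026 and 0.026 m and z of short_tube in the frame of tray2 below 0.0055 m and angle between short_tube's own z axis and vertical below 0.08 rad) and (x of collar in the frame of tray2 between 0.0125 and 0.0605 m and y of collar in the frame of tray2 between -0.026 and 0.026 m and z of collar in the frame of tray2 below 0.0055 m and angle between collar's own z axis and vertical below 0.08 rad)) or ((x of collar in the frame of tray2 between -0.0605 and -0.0125 m and y of collar in the frame of tray2 between -0.026 and 0.026 m and z of collar in the frame of tray2 below 0.0055 m and angle between collar's own z axis and vertical below 0.08 rad) and (x of short_tube in the frame of tray2 between 0.0125 and 0.0605 m and y of short_tube in the frame of tray2 between -0.026 and 0.026 m and z of short_tube in the frame of tray2 below 0.0055 m and angle between short_tube's own z axis and vertical below 0.08 rad))) and linear speed of each of angle_a, angle_b, tall_tube, short_tube, collar below 0.01 m/s and contact force between the fingers and angle_a below 0.1 N and contact force between the fingers and angle_b below 0.1 N and contact force between the fingers and tall_tube below 0.1 N and contact force between the fingers and short_tube below 0.1 N and contact force between the fingers and collar below 0.1 N); the robot touches nothing.
It fails at once if the clamp is pushed more than 20 mm from its place (distance of clamp from where it was at the start of the episode above 0.02 m).
It fails at once if the jar is pushed more than 20 mm from its place (distance of jar from where it was at the start of the episode above 0.02 m).
It fails at once if the disc stack is pushed more than 20 mm from its place (distance of discs from where it was at the start of the episode above 0.02 m).
It also fails if it takes over 131 s, if anything falls off the work surface, if the arm or the gripper's body presses on something with over 40 N, if the wrist force passes 120 N, or if a joint passes its speed limit or range.

## Working session

There is one attempt and no reset: what is moved stays moved. The work goes in short steps, Python scripts to look and compute and a tool call to move; the robot and the scene stay as the last step left them, time stands still between calls to the robot, and variables do not carry over. Pictures are saved under pics/ and viewed, at most 14 in all, crops included, and the job is handed in when it is done.

Besides the shell and the picture viewer there is one more tool, called after "Request:" as name(argument=value, ...), one argument or row to a line, values as JSON. arm_command: Moves the arm, as the interface text tells. Its arguments: {"type":"object","properties":{"deltas":{"type":"array"},"gripper":{"type":"number"},"squeeze":{"type":"number"}},"required":["deltas"]}

```bash
ls; mkdir -p pics; cat > h.py <<'E'
import numpy as np, cv2
from plant import monitor, eyes, ticket
def cam(n):
    m=eyes.camera_model(n); R,_=cv2.Rodrigues(np.array(m["rvec"],float)); return m,R,np.array(m["tvec"],float).ravel()
def ray(c,uv):
    m,R,t=c; d=np.array([(uv[0]-m["cx"])/m["fx"],(uv[1]-m["cy"])/m["fy"],1.]); return -R.T@t, R.T@d
def onz(c,uv,z):
    o,d=ray(c,uv); return o+d*(z-o[2])/d[2]
def proj(c,p):
    m,R,t=c; q=R@np.asarray(p,float)+t; return np.array([m["fx"]*q[0]/q[2]+m["cx"],m["fy"]*q[1]/q[2]+m["cy"]])
def tri(c1,u1,c2,u2):
    o1,d1=ray(c1,u1);o2,d2=ray(c2,u2)
    s=np.linalg.lstsq(np.c_[d1,-d2],o2-o1,rcond=None)[0]; a=o1+s[0]*d1;b=o2+s[1]*d2
    return (a+b)/2,np.linalg.norm(a-b)
E
python3 - <<'E'
from h import *
for n in("scene","side","wrist"):
    cv2.imwrite(f"pics/{n}0.png",eyes.read_camera(n)); c=cam(n); print(n,c[0]["fx"],-c[1].T@c[2],c[1][2])
s=monitor.read_state();print(s["t"],s["tool_pos"],s["orientation"],s["opening"])
E
```

```text
pics
scene 590.1328032263289 [0.99386956 0.77064791 0.78888307] [-0.44958686 -0.64490407 -0.61803754]
side 436.0523643442367 [ 0.33131906 -0.60383231  0.55739695] [ 0.16713831  0.74888218 -0.64128017]
wrist 373.3141213160694 [0.59909258 0.06989474 0.38333456] [-0.00266484 -0.24721057 -0.96895812]
0.15 [5.99554856e-01 7.32372628e-05 2.17807898e-01] [-2.22065515e+00 -2.22062750e+00  1.45773688e-03] 0.09308693680160807
```

View pics/scene0.png

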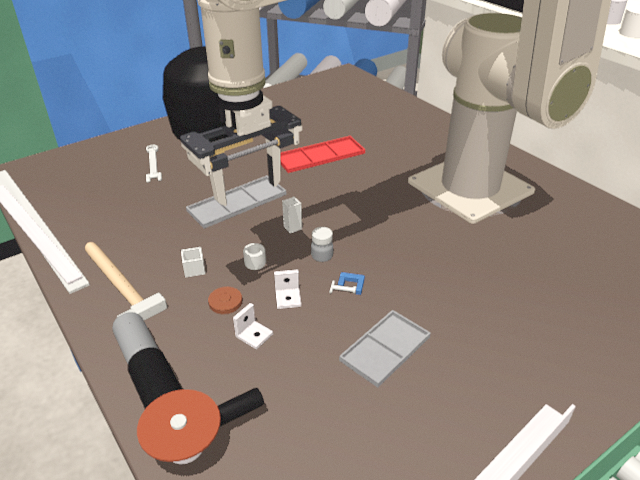

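View pics/side0.png

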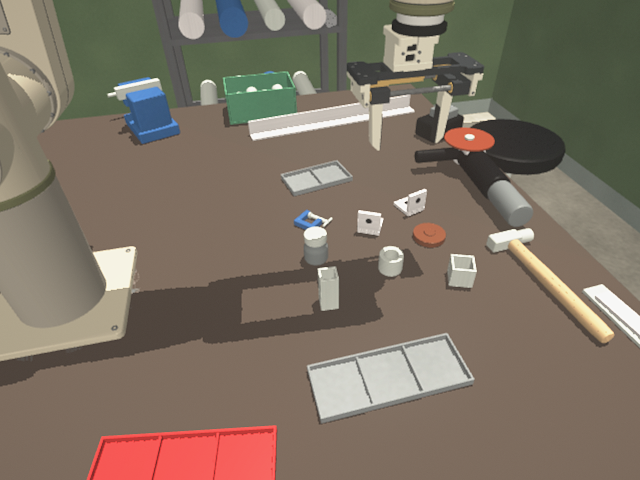

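View pics/wrist0.png

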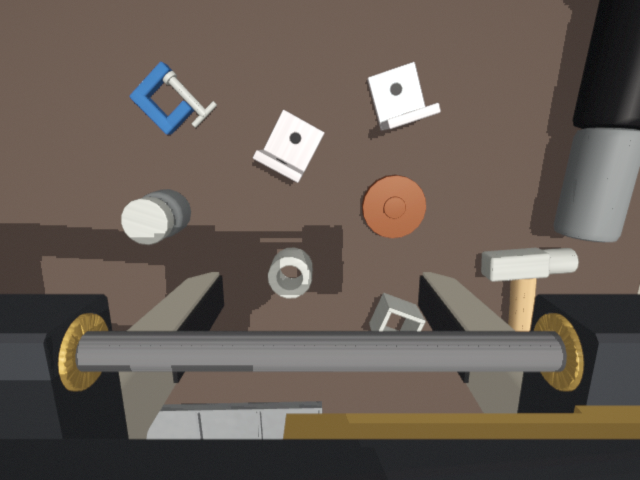

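The pictures show these, by pixel:
- **Three-bay trays:** the grey one is at scene (237,200), side (390,376). The red look-alike is at scene (320,152), side (190,455), and is not meant.
- **Two-bay tray:** scene (386,346), side (317,178).
- **Tall tube:** scene (292,215), side (328,290). The jar at scene (322,244), side (316,246) could be taken for it.
- **Short tube:** scene (193,262), side (461,271).
- **Collar:** scene (255,257), side (391,261). The jar and the discs at scene (225,300) could be taken for it.
- **Brackets:** scene (287,290) and (252,327).
- **Clamp:** scene (348,284).

I'll take the rough positions by triangulation.

```bash
python3 - <<'E'
from h import *
S,D,W=cam("scene"),cam("side"),cam("wrist")
P={"tall top":((291,203),(328,271)),"short top":((193,253),(462,261)),"collar top":((255,249),(391,254)),"jar top":((322,235),(315,235)),"discs":((225,298),(430,234)),
"tray2 c":((386,346),(317,178)),"brA hole":((288,298),(None))}
for k,(a,b) in P.items():
    if b: print(k,*[np.round(x,4) for x in tri(S,a,D,b)])
for k,u in {"brA foothole":(295,138),"brB foothole":(396,89),"collar":(291,272),"clamp":(160,100)}.items(): print(k,np.round(onz(W,u,.008),3))
T={"tray3":(((187,208),(201,221),(286,190),(273,178)),((308,378),(322,416),(471,377),(449,338))),"tray2":(((341,348),(377,381),(430,330),(395,313)),((281,178),(293,192),(352,180),(339,163)))}
for k,(a,b) in T.items():
    print(k,"scene",np.round([onz(S,u,.012)[:2] for u in a],3).tolist(),"side",np.round([onz(D,u,.012)[:2] for u in b],3).tolist())
E
```

```text
tall top [ 0.442  -0.1112  0.0684] 0.0006
short top [ 0.6768 -0.1156  0.041 ] 0.0034
collar top [ 0.5671 -0.0608  0.0343] 0.0043
jar top [0.4434 0.0022 0.0532] 0.0014
discs [0.6737 0.0034 0.008 ] 0.0044
tray2 c [0.5025 0.2714 0.0037] 0.005
brA foothole [0.573 0.074 0.008]
brB foothole [0.669 0.119 0.008]
collar [ 0.567 -0.064  0.008]
clamp [0.446 0.109 0.008]
tray3 scene [[0.602, -0.304], [0.599, -0.24], [0.379, -0.233], [0.376, -0.296]] side [[0.377, -0.258], [0.384, -0.318], [0.6, -0.312], [0.6, -0.242]]
tray2 scene [[0.571, 0.235], [0.566, 0.325], [0.418, 0.294], [0.44, 0.226]] side [[0.42, 0.278], [0.437, 0.212], [0.579, 0.227], [0.569, 0.31]]
```

Request:
arm_command(
  deltas=[
    [[-1.2, -3.8, 0.8, 0, 0, 0], [-1.2, -3.8, 0.8, 0, 0, 0], [-1.2, -3.8, 0.8, 0, 0, 0], [-1.2, -3.8, 0.8, 0, 0, 0], [-1.2, -3.8, 0.8, 0, 0, 0], [-1, -3.8, 0.8, 0, 0, 0], [0, 0, 0, 0, 0, 0], [0, 0, 0, 0, 0, 0]],
  ],
)

```text
t: 0.82
tool_pos: [0.5294, -0.2301, 0.2669]
orientation: [2.226, 2.217, 0.0]
force: [-0.9, 0.0, 0.0]
opening: 0.0931
gripper_force: 0.0
```

```bash
cat > look.py <<'E'
from h import *
import sys,pickle
def shot(tag):
    c=cam("wrist"); im=eyes.read_camera("wrist"); cv2.imwrite(f"pics/{tag}.png",im); pickle.dump(c,open(f"pics/{tag}.pkl","wb")); return c,im
def load(tag): return pickle.load(open(f"pics/{tag}.pkl","rb")),cv2.imread(f"pics/{tag}.png")
if __name__=="__main__":
    shot(sys.argv[1]); s=monitor.read_state(); print(s["t"],np.round(s["tool_pos"],4),np.round(s["orientation"],4))
E
python3 look.py w1
```

```text
0.8667 [ 0.5297 -0.2284  0.2663] [-2.2232e+00 -2.2188e+00 -6.0000e-04]
```

View pics/w1.png

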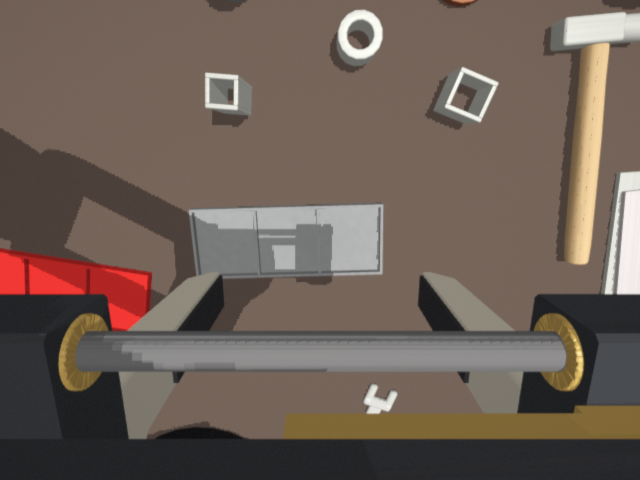

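The wrist picture shows the tall tube's top rim at (221,91), the collar's at (361,35), the short tube's at (471,94) and the grey tray3 from (190,210) to (383,277). The red look-alike is at the left. Next I'll extract the rims and corners.

```bash
python3 - <<'E'
from look import *
W,im=load("w1"); S,D=cam("scene"),cam("side"); g=im.min(2)
for n,(u0,v0,u1,v1) in {"tall":(195,60,262,125),"collar":(325,0,395,75),"short":(425,55,510,130)}.items():
    sub=g[v0:v1,u0:u1]; th=0.5*(sub.max()+np.median(sub[sub>110])) if 0 else 200
    m=(sub>185).astype(np.uint8); cs,_=cv2.findContours(m,0,1); c=max(cs,key=cv2.contourArea)+[u0,v0]
    r=cv2.minAreaRect(c); print(n,sub.max(),"area",cv2.contourArea(c),"rect",np.round(r[0],1),np.round(r[1],1),round(r[2],1))
    z={"tall":.07,"collar":.036,"short":.04}[n]
    b=np.array([onz(W,u,z)[:2] for u in cv2.boxPoints(r)]); print("  centre",b.mean(0).round(4),"sides",np.round(np.linalg.norm(b-np.roll(b,1,0),axis=1),4),"yaw edges",np.round(np.degrees(np.arctan2(*(b[1]-b[0])[::-1])),1))
    print("  tri w/scene, side", *[np.round(tri(W,r[0],C,u)[0],4) for C,u in zip((S,D),{"tall":((291,202.5),(328,271)),"collar":((255,249),(391,254)),"short":((193,253),(462,261))}[n])])
hsv=cv2.cvtColor(im,cv2.COLOR_BGR2HSV)
print("bg",hsv[160,120],hsv[150,300],"tray",hsv[240,360],hsv[240,220],hsv[206,300])
sub=im[190:295,180:400]; h=hsv[190:295,180:400]
m=((h[...,1]<45)).astype(np.uint8); m=cv2.morphologyEx(m,cv2.MORPH_OPEN,np.ones((3,3))); cs,_=cv2.findContours(m,0,1); c=max(cs,key=cv2.contourArea)+[180,190]
q=cv2.approxPolyDP(cv2.convexHull(c),6,True).reshape(-1,2); print("tray3 quad",q.tolist(),[np.round(onz(W,u,.012)[:2],4).tolist() for u in q])
cv2.imwrite("pics/m1.png",cv2.resize(np.hstack([m*255,(g[0:105,180:400]>185).astype(np.uint8)*255]),None,fx=1.7,fy=1.7))
E
```

```text
tall 239 area 1038.0 rect [221.5  90.9] [33.  34.8] 3.4
  centre [ 0.4385 -0.1146] sides [0.0303 0.0299 0.0296 0.0299] yaw edges 81.8
  tri w/scene, side [ 0.4389 -0.1145  0.067 ] [ 0.44   -0.1152  0.0731]
collar 249 area 1609.5 rect [360.  34.] [48. 42.] 90.0
  centre [ 0.5668 -0.0596] sides [0.0418 0.0398 0.0419 0.041 ] yaw edges -0.2
  tri w/scene, side [ 0.5663 -0.0589  0.0355] [ 0.5686 -0.059   0.0322]
short 245 area 1626.5 rect [471.1  94.3] [39.5 43.6] 23.2
  centre [ 0.6773 -0.115 ] sides [0.0405 0.0393 0.0395 0.0397] yaw edges 69.5
  tri w/scene, side [ 0.6762 -0.1146  0.0414] [ 0.6783 -0.115   0.0399]
bg [ 11  62 119] [ 12  60 119] tray [ 90   1 182] [120   2 122] [120   2 133]
tray3 quad [[383, 204], [382, 274], [180, 294], [191, 208]] [[0.5991, -0.2283], [0.6011, -0.3124], [0.3578, -0.3372], [0.3806, -0.232]]
```

```bash
cat >> h.py <<'E'
def quad(m,off):
    cs,_=cv2.findContours(m.astype(np.uint8),0,1); c=cv2.convexHull(max(cs,key=cv2.contourArea)+np.array(off))
    for e in range(2,15):
        q=cv2.approxPolyDP(c,e,True).reshape(-1,2)
        if len(q)<=4: return q
def xyq(c,q,z):
    p=np.array([onz(c,u,z)[:2] for u in q]); e=np.roll(p,-1,0)-p
    return p.mean(0).round(4),np.linalg.norm(e,axis=1).round(4),np.degrees(np.arctan2(e[:,1],e[:,0])).round(1),p.round(4).tolist()
E
python3 - <<'E'
from look import *
W,im=load("w1"); g=im.min(2); hsv=cv2.cvtColor(im,cv2.COLOR_BGR2HSV)
for n,(u0,v0,u1,v1),z in (("tall",(195,60,262,125),.07),("short",(425,55,510,130),.04)):
    q=quad(g[v0:v1,u0:u1]>185,(u0,v0)); print(n,q.tolist(),*xyq(W,q,z))
cm=np.zeros((480,640),np.uint8); cv2.fillPoly(cm,[np.array([[182,195],[395,195],[395,290],[215,290],[212,284],[190,284]])],1)
m=cv2.morphologyEx(((hsv[...,1]<45)&(cm>0)).astype(np.uint8),cv2.MORPH_OPEN,np.ones((3,3)))
m[280:,:]=m[280:,:]
q=quad(m,(0,0)); print(q.tolist(),*xyq(W,q,.012))
for r in (215,240,265,270,274,277,280,282,284): 
    u=np.where(m[r])[0]; print(r,u.min() if len(u) else None,u.max() if len(u) else None)
c=g[0:75,325:395]>185; v,u=np.where(c); e=cv2.minEnclosingCircle(np.c_[u+325,v].astype(np.float32)); print(e, onz(W,e[0],.036), [onz(W,(a,36),.036)[0] for a in (u.min()+325,u.max()+326)],[onz(W,(361,a),.036)[1] for a in (v.min(),v.max()+1)])
E
```

```text
tall [[206, 73], [237, 75], [236, 109], [206, 106]] [ 0.4383 -0.1144] [0.0279 0.0292 0.0276 0.0282] [ -3.7 -95.2 174.3  85.4] [[0.4256, -0.0992], [0.4534, -0.101], [0.4508, -0.1301], [0.4234, -0.1274]]
short [[462, 67], [497, 82], [479, 121], [445, 106]] [ 0.677  -0.1147] [0.0381 0.039  0.0381 0.0383] [ -21.1 -110.9  157.8   69.1] [[0.6661, -0.0898], [0.7016, -0.1035], [0.6877, -0.14], [0.6524, -0.1256]]
[[383, 204], [382, 274], [190, 284], [191, 208]] [ 0.488  -0.2743] [0.0842 0.2303 0.0928 0.2186] [ -88.7 -177.    84.1    1. ] [[0.5991, -0.2283], [0.6011, -0.3124], [0.3711, -0.3243], [0.3806, -0.232]]
215 189 383
240 192 383
265 194 382
270 195 382
274 196 382
277 190 289
280 190 222
282 190 222
284 190 222
((360.0, 34.0), 24.33115005493164) [ 0.56683489 -0.05934143  0.036     ] [np.float64(0.54665504769683), np.float64(0.5880530547535655)] [np.float64(-0.03873342934716659), np.float64(-0.0814577277606495)]
```

Request:
arm_command(
  deltas=[
    [[0.2, 3.9, 0, 0, 0, 0], [0.2, 3.9, 0, 0, 0, 0], [0.2, 3.9, 0, 0, 0, 0], [0.2, 3.9, 0, 0, 0, 0], [0.2, 3.9, 0, 0, 0, 0], [0.2, 3.9, 0, 0, 0, 0], [0.2, 3.9, 0, 0, 0, 0], [0.2, 3.9, 0, 0, 0, 0], [0.2, 3.9, 0, 0, 0, 0], [0.2, 0.9, 0, 0, 0, 0], [0, 0, 0, 0, 0, 0], [0, 0, 0, 0, 0, 0]],
  ],
)

```text
t: 1.87
tool_pos: [0.5493, 0.1333, 0.2659]
orientation: [-2.217, -2.225, 0.002]
force: [0.6, -0.5, -0.1]
opening: 0.0928
gripper_force: 0.0
```

```bash
python3 look.py w2
```

```text
1.9167 [0.5495 0.1322 0.2661] [-2.2196e+00 -2.2229e+00  1.8000e-03]
```

View pics/w2.png

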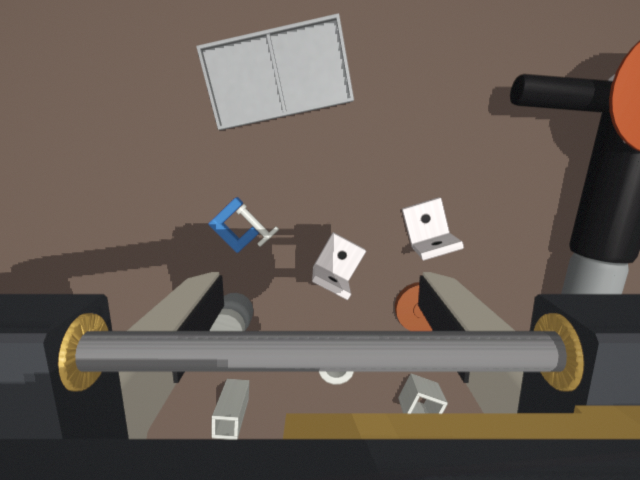

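Tray2 spans (198,46), (340,15), (353,100) and (219,129). Bracket A is at about (340,263) with its leg at lower left, and bracket B at about (430,230) with its leg at the bottom. One close crop of both brackets in the two views will confirm the choice and let me read the corners.

```bash
python3 - <<'E'
from look import *
a=load("w2")[1][190:305,300:475]; b=cv2.imread("pics/wrist0.png")[55:190,245:450]
a=cv2.resize(a,(700,460),interpolation=cv2.INTER_CUBIC)[:,:]; b=cv2.resize(b,(800,527),interpolation=cv2.INTER_CUBIC)
cv2.imwrite("pics/c2.png",a); cv2.imwrite("pics/c0.png",b)
W,im=load("w2"); hsv=cv2.cvtColor(im,cv2.COLOR_BGR2HSV)
m=(hsv[...,1]<40)&(hsv[...,2]>60); m=cv2.morphologyEx(m[0:145,180:370].astype(np.uint8),cv2.MORPH_OPEN,np.ones((3,3)))
q=quad(m,(180,0)); print("tray2",q.tolist(),*xyq(W,q,.012))
S,D=cam("scene"),cam("side")
qs=[onz(W,u,.012) for u in q]; print("in scene",[proj(S,p).round(0).tolist() for p in qs],"side",[proj(D,p).round(0).tolist() for p in qs])
W1=load("w1")[0]
for u in ((383,204),(382,275),(190,209)): print("t3 heights", *[np.round(tri(W1,u,C,v)[0],4) for C,v in zip((S,D),{383:((187,208),(449,338)),382:((201,221) and (187,208),(471,377)),190:((286,190),(308,378))}[u[0]])])
print(proj(S,[.5991,-.2283,.012]),proj(S,[.3806,-.232,.012]),proj(D,[.5991,-.2283,.012]),proj(D,[.3806,-.232,.012]))
E
```

```text
tray2 [[339, 14], [352, 101], [217, 128], [197, 45]] [0.5006 0.2728] [0.0839 0.1477 0.083  0.1479] [ -79.6 -169.1  100.5   11.2] [[0.5656, 0.3282], [0.5806, 0.2457], [0.4356, 0.2178], [0.4204, 0.2994]]
in scene [[378.0, 382.0], [340.0, 354.0], [394.0, 309.0], [431.0, 332.0]] side [[336.0, 160.0], [351.0, 176.0], [292.0, 191.0], [280.0, 173.0]]
t3 heights [ 0.6092 -0.2312  0.054 ] [ 0.6042 -0.2317 -0.0027]
t3 heights [ 0.6005 -0.3147  0.0058] [ 0.6001 -0.3127  0.0139]
t3 heights [ 0.3789 -0.2332  0.0115] [ 0.375  -0.2396 -0.0128]
[203.39393115 223.52935861] [285.54905892 190.32207783] [444.75712463 331.04814545] [306.92578207 362.02426879]
```

View pics/c2.png

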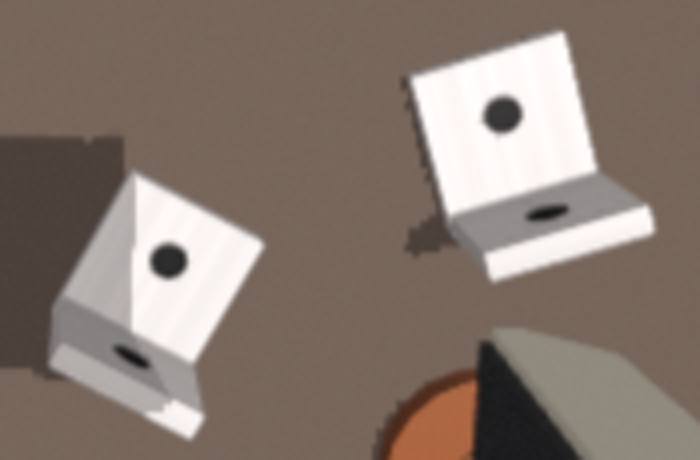

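View pics/c0.png

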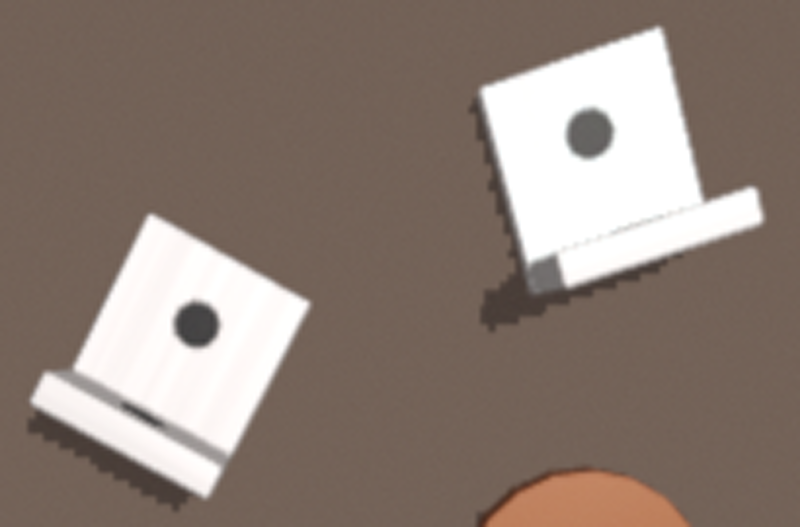

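The crops confirm two white L-brackets. A has its leg at lower left and B has its leg at the bottom; the orange discs lie below. I'll triangulate the leg tops and the foot corners.

```bash
python3 - <<'E'
from look import *
W2,_=load("w2"); m,R2,_=W2; Rod=lambda v:cv2.Rodrigues(np.array(v))[0]
s2=[-2.2196,-2.2229,.0018]; s0=[-2.22066,-2.22063,.00146]
R0=R2@Rod(s2)@Rod(s0).T; c0=np.array([.59909258,.06989474,.38333456]); W0=(m,R0,-R0@c0); print(R0[2])
A2={"A":[(50,365),(62,343),(204,414),(192,439),(135,172),(264,242)],"B":[(494,281),(487,255),(648,206),(655,232),(410,77),(565,31)]}
A0={"A":[(30,403),(47,372),(226,465),(208,498),(151,213),(310,303)],"B":[(566,290),(556,253),(756,187),(763,222),(481,90),(661,27)]}
for k in "AB":
    P=[]
    for a,b in zip(A2[k],A0[k]):
        p,e=tri(W2,np.array(a)/4+[300,190],W0,np.array(b)/3.902+[245,55]); P.append(p); print(k,p.round(4),round(e,4))
    P=np.array(P); L=P[:4].mean(0); F=P[4:].mean(0); 
    d=((P[2]+P[3])-(P[0]+P[1]))[:2]; print("leg ctr",L.round(4),"yaw of leg line",np.degrees(np.arctan2(d[1],d[0])).round(1),"len",np.linalg.norm(d)/2,"foot far",F.round(4),"dist leg->far",np.linalg.norm((F-L)[:2]),"dir",np.degrees(np.arctan2(*(F-L)[1::-1])).round(1))
E
```

```text
[-0.00248195 -0.24708902 -0.9689896 ]
A [0.539  0.0565 0.0497] 0.0007
A [0.5427 0.0631 0.0497] 0.0002
A [0.582  0.0425 0.049 ] 0.001
A [0.5783 0.0353 0.05  ] 0.0
A [0.5629 0.1004 0.0074] 0.0006
A [0.6017 0.0792 0.0066] 0.0
leg ctr [0.5605 0.0494 0.0496] yaw of leg line -28.0 len 0.04458357675975525 foot far [0.5823 0.0898 0.007 ] dist leg->far 0.045940508137618685 dir 61.7
B [0.658  0.0811 0.0496] 0.0006
B [0.6552 0.0888 0.051 ] 0.0006
B [0.6973 0.1023 0.0504] 0.0004
B [0.6996 0.0952 0.0505] 0.0001
B [0.6425 0.1287 0.0055] 0.0004
B [0.6849 0.1424 0.0079] 0.0004
leg ctr [0.6775 0.0919 0.0504] yaw of leg line 18.3 len 0.04412081068897402 foot far [0.6637 0.1356 0.0067] dist leg->far 0.045859647975272415 dir 107.6
```

Measurements agree with the given sizes: leg tops at about 50 mm, and leg to foot edge at about 46 mm. I'll start with bracket A, whose leg centre is (0.5605, 0.0494) and leg normal is at 62°.

Request:
arm_command(
  deltas=[
    [[0.1, -0.83, -1.6, 0, 0, 6.2], [0.1, -0.83, -1.6, 0, 0, 6.2], [0.1, -0.83, -1.6, 0, 0, 6.2], [0.1, -0.83, -1.6, 0, 0, 6.2], [0.1, -0.83, -1.6, 0, 0, 6.2], [0.1, -0.83, -1.6, 0, 0, 6.2], [0.1, -0.83, -1.6, 0, 0, 6.2], [0.1, -0.83, -1.6, 0, 0, 6.2], [0.1, -0.83, -1.6, 0, 0, 6.2], [0.1, -0.83, -1.6, 0, 0, 6.2], [0, 0, 0, 0, 0, 0], [0, 0, 0, 0, 0, 0]],
  ],
  gripper=0.1,
  squeeze=25,
)

```text
t: 2.92
tool_pos: [0.559, 0.0476, 0.1058]
orientation: [-0.769, -3.044, 0.001]
force: [0.5, -0.7, 0.7]
opening: 0.0511
gripper_force: 0.0
```

```bash
python3 - <<'E'
from h import *
from scipy.spatial.transform import Rotation as Ro
s=monitor.read_state(); R=Ro.from_rotvec(s["orientation"]).as_matrix(); print(s["tool_pos"],"close axis",R[:,1].round(3),np.degrees(np.arctan2(R[1,1],R[0,1])),"z",R[:,2].round(4),s["opening"])
E
```

```text
[0.55895779 0.0475668  0.10581855] close axis [ 0.475  0.88  -0.001] 61.65298974004715 z [-2.5e-03 -1.0e-04 -1.0e+00] 0.051098409466586635
```

Request:
arm_command(
  deltas=[
    [[0.1, 0.1, -2, 0, 0, 0], [0, 0, -2, 0, 0, 0], [0, 0, -2, 0, 0, 0], [0, 0, -1.5, 0, 0, 0], [0, 0, -1.3, 0, 0, 0], [0, 0, 0, 0, 0, 0], [0, 0, 0, 0, 0, 0]],
  ],
)

```text
t: 3.5
tool_pos: [0.5611, 0.05, 0.0191]
orientation: [-0.763, -3.047, 0.0]
force: [-0.6, -0.0, 0.4]
opening: 0.051
gripper_force: 0.0
```

Request:
arm_command(
  deltas=[
    [[0, 0, 0, 0, 0, 0], [0, 0, 0, 0, 0, 0], [0, 0, 0, 0, 0, 0], [0, 0, 0, 0, 0, 0], [0, 0, 0, 0, 0, 0], [0, 0, 0, 0, 0, 0], [0, 0, 0, 0, 0, 0], [0, 0, 0, 0, 0, 0]],
  ],
  gripper=-1,
)

```text
t: 4.17
tool_pos: [0.561, 0.05, 0.0187]
orientation: [0.76, 3.048, -0.0]
force: [-1.3, 0.0, 2.1]
opening: 0.0075
gripper_force: 25.0
```

Request:
arm_command(
  deltas=[
    [[0, 0, 2, 0, 0, 0], [0, 0, 3.5, 0, 0, 0], [0, 0, 3.5, 0, 0, 0], [0, 0, 3.5, 0, 0, 0], [0, 0, 0, 0, 0, 0], [0, 0, 0, 0, 0, 0]],
  ],
)

```text
t: 4.67
tool_pos: [0.5631, 0.05, 0.1467]
orientation: [0.759, 3.043, 0.002]
force: [-0.0, 0.1, -0.9]
opening: 0.0078
gripper_force: 25.0
```

Request:
arm_command(
  deltas=[
    [[-1.45, -3.45, 0, 0, 0, 2.9], [-1.45, -3.45, 0, 0, 0, 2.9], [-1.45, -3.45, 0, 0, 0, 2.9], [-1.45, -3.45, 0, 0, 0, 2.9], [-1.45, -3.45, 0, 0, 0, 2.9], [-1.45, -3.45, 0, 0, 0, 2.9], [-1.45, -3.45, 0, 0, 0, 2.9], [-1.45, -3.45, 0, 0, 0, 2.9], [-1.45, -3.45, 0, 0, 0, 2.9], [-1.45, -3.45, 0, 0, 0, 2.9], [0, 0, 0, 0, 0, 0], [0, 0, 0, 0, 0, 0]],
  ],
)

```text
t: 5.67
tool_pos: [0.4142, -0.2958, 0.1416]
orientation: [0.021, -3.139, -0.003]
force: [0.3, -0.3, -2.2]
opening: 0.008
gripper_force: 25.0
```

Request:
arm_command(
  deltas=[
    [[0, 0, -3, 0, 0, 0], [0, 0, -3, 0, 0, 0], [0, 0, -3, 0, 0, 0], [0, 0, -1, 0, 0, 0], [0, 0, 0, 0, 0, 0], [0, 0, 0, 0, 0, 0], [0, 0, 0, 0, 0, 0]],
  ],
)

```text
t: 6.25
tool_pos: [0.4173, -0.2953, 0.0453]
orientation: [-0.028, 3.14, -0.002]
force: [1.0, 0.2, -0.2]
opening: 0.0079
gripper_force: 25.0
```

```bash
python3 - <<'E'
from h import *
from scipy.spatial.transform import Rotation as Ro
s=monitor.read_state(); R=Ro.from_rotvec(s["orientation"]).as_matrix(); print(s["tool_pos"].__repr__(),"close",np.degrees(np.arctan2(R[1,1],R[0,1])),"z",R[:,2].round(4),s["opening"],s["force"],s["q"])
a=eyes.read_camera("side")[220:460,260:500]; b=eyes.read_camera("scene")[130:270,150:360]
cv2.imwrite("pics/p1.png",np.hstack([cv2.resize(a,(400,400)),cv2.resize(b,(400,400))]))
E
```

```text
array([ 0.41726123, -0.29529583,  0.04534231]) close 91.03414910071827 z [ 0.0017 -0.0014 -1.    ] 0.00785616331566711 [ 1.02213632  0.18200608 -0.17422789] [-7.16268964e-01  4.74844756e-02  1.90639421e+00  9.51836149e-05
  1.18552897e+00 -2.30515145e+00]
```

View pics/p1.png

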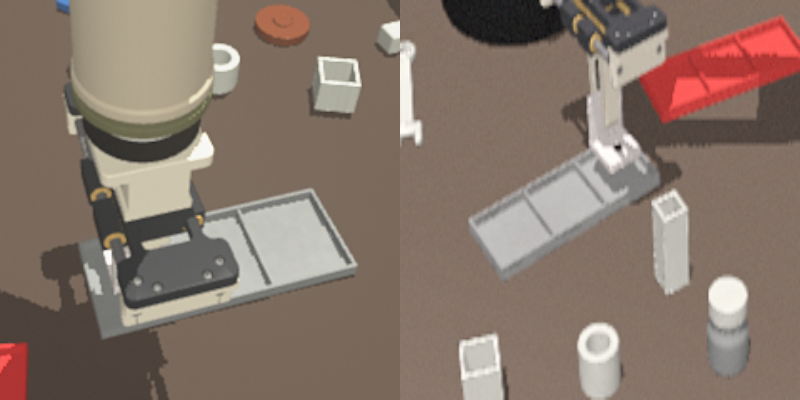

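The bracket hangs upright over the left end bay, in the scene half near (615,155). Lowering it now.

Request:
arm_command(
  deltas=[
    [[0, 0, -1, 0, 0, 0], [0, 0, -0.6, 0, 0, 0], [0, 0, -0.5, 0, 0, 0], [0, 0, 0, 0, 0, 0], [0, 0, 0, 0, 0, 0], [0, 0, 0, 0, 0, 0]],
  ],
)

```text
t: 6.85
tool_pos: [0.4157, -0.2948, 0.0223]
orientation: [0.027, -3.141, -0.001]
force: [0.7, 0.0, -0.2]
opening: 0.0078
gripper_force: 25.0
```

Request:
arm_command(
  deltas=[
    [[0, 0, -0.1, 0, 0, 0], [0, 0, 0, 0, 0, 0], [0, 0, 0, 0, 0, 0]],
  ],
)

```text
t: 7.1
tool_pos: [0.416, -0.2949, 0.0216]
orientation: [0.027, -3.141, -0.0]
force: [0.1, -0.1, -1.2]
opening: 0.0078
gripper_force: 25.0
```

Request:
arm_command(
  deltas=[
    [[0, 0, -0.1, 0, 0, 0], [0, 0, 0, 0, 0, 0], [0, 0, 0, 0, 0, 0]],
  ],
)

```text
t: 7.35
tool_pos: [0.4161, -0.2951, 0.0214]
orientation: [-0.028, 3.141, -0.0]
force: [-2.5, 1.9, 6.6]
opening: 0.0079
gripper_force: 25.0
```

Contact at 6.6 N, so I'll release, rise, and go to bracket B with yaw -72°.

Request:
arm_command(
  deltas=[
    [[0, 0, 0, 0, 0, 0], [0, 0, 0, 0, 0, 0], [0, 0, 0, 0, 0, 0], [0, 0, 0, 0, 0, 0], [0, 0, 0, 0, 0, 0], [0, 0, 2, 0, 0, 0], [0, 0, 3, 0, 0, 0], [0, 0, 3.5, 0, 0, 0], [0, 0, 3.5, 0, 0, 0], [0, 0, 0, 0, 0, 0]],
  ],
  gripper=0.1,
)

```text
t: 8.18
tool_pos: [0.4194, -0.2979, 0.1487]
orientation: [-0.028, 3.133, -0.012]
force: [1.0, -1.8, 1.5]
opening: 0.0516
gripper_force: 0.0
```

Request:
arm_command(
  deltas=[
    [[2.18, 3.22, 0, 0, 0, 1.4], [2.18, 3.22, 0, 0, 0, 1.4], [2.18, 3.22, 0, 0, 0, 1.4], [2.18, 3.22, 0, 0, 0, 1.4], [2.18, 3.22, 0, 0, 0, 1.4], [2.18, 3.22, 0, 0, 0, 1.4], [2.18, 3.22, 0, 0, 0, 1.4], [2.18, 3.22, 0, 0, 0, 1.4], [2.18, 3.22, 0, 0, 0, 1.4], [2.18, 3.22, 0, 0, 0, 1.4], [2.18, 3.22, 0, 0, 0, 1.4], [2.18, 3.22, 0, 0, 0, 1.4]],
  ],
)

```text
t: 9.18
tool_pos: [0.6784, 0.0933, 0.1401]
orientation: [0.488, -3.103, 0.0]
force: [0.0, -1.1, 0.4]
opening: 0.0506
gripper_force: 0.0
```

Request:
arm_command(
  deltas=[
    [[0, 0, 0, 0, 0, 0], [0, 0, -3, 0, 0, 0], [0, 0, -3, 0, 0, 0], [0, 0, -1, 0, 0, 0], [0, 0, 0, 0, 0, 0], [0, 0, 0, 0, 0, 0]],
  ],
)

```text
t: 9.68
tool_pos: [0.677, 0.0911, 0.0703]
orientation: [0.485, -3.102, -0.0]
force: [-1.0, 0.3, 0.8]
opening: 0.051
gripper_force: 0.0
```

```bash
cat > st.py <<'E'
from h import *
from scipy.spatial.transform import Rotation as Ro
s=monitor.read_state(); R=Ro.from_rotvec(s["orientation"]).as_matrix(); print(s["t"],np.round(s["tool_pos"],4),"close",np.degrees(np.arctan2(R[1,1],R[0,1])).round(2),"z",R[:,2].round(4),round(s["opening"],4),np.round(s["force"],1))
E
python3 st.py
```

```text
9.6833 [0.677  0.0911 0.0703] close 107.78 z [-1.7e-03 -1.0e-04 -1.0e+00] 0.051 [-1.   0.3  0.8]
```

Request:
arm_command(
  deltas=[
    [[0, 0.1, -2, 0, 0, 0], [0, 0, -2, 0, 0, 0], [0, 0, -1.2, 0, 0, 0], [0, 0, 0, 0, 0, 0], [0, 0, 0, 0, 0, 0]],
  ],
)

```text
t: 10.1
tool_pos: [0.6778, 0.0922, 0.0194]
orientation: [-0.486, 3.104, -0.0]
force: [0.6, 0.7, 0.6]
opening: 0.0517
gripper_force: 0.0
```

Request:
arm_command(
  deltas=[
    [[0, 0, 0, 0, 0, 0], [0, 0, 0, 0, 0, 0], [0, 0, 0, 0, 0, 0], [0, 0, 0, 0, 0, 0], [0, 0, 0, 0, 0, 0], [0, 0, 0, 0, 0, 0], [0, 0, 0, 0, 0, 0], [0, 0, 0, 0, 0, 0]],
  ],
  gripper=-1,
)

```text
t: 10.77
tool_pos: [0.6777, 0.0923, 0.0187]
orientation: [-0.486, 3.104, -0.0]
force: [-0.2, -0.3, 1.1]
opening: 0.0079
gripper_force: 25.0
```

Request:
arm_command(
  deltas=[
    [[0, 0, 2, 0, 0, 0], [0, 0, 3.5, 0, 0, 0], [0, 0, 3.5, 0, 0, 0], [0, 0, 3.5, 0, 0, 0], [0, 0, 0, 0, 0, 0], [0, 0, 0, 0, 0, 0]],
  ],
)

```text
t: 11.27
tool_pos: [0.6798, 0.0926, 0.1474]
orientation: [-0.485, 3.097, -0.001]
force: [0.0, 1.0, -0.5]
opening: 0.008
gripper_force: 25.0
```

Request:
arm_command(
  deltas=[
    [[-1.05, -3.49, 0, 0, 0, -1.5], [-1.05, -3.49, 0, 0, 0, -1.5], [-1.05, -3.49, 0, 0, 0, -1.5], [-1.05, -3.49, 0, 0, 0, -1.5], [-1.05, -3.49, 0, 0, 0, -1.5], [-1.05, -3.49, 0, 0, 0, -1.5], [-1.05, -3.49, 0, 0, 0, -1.5], [-1.05, -3.49, 0, 0, 0, -1.5], [-1.05, -3.49, 0, 0, 0, -1.5], [-1.05, -3.49, 0, 0, 0, -1.5], [-1.05, -3.49, 0, 0, 0, -1.5], [0, 0, 0, 0, 0, 0]],
  ],
)

```text
t: 12.27
tool_pos: [0.5584, -0.2971, 0.1411]
orientation: [0.025, -3.138, 0.001]
force: [0.3, -0.1, -1.2]
opening: 0.008
gripper_force: 25.0
```

Request:
arm_command(
  deltas=[
    [[0, 0, -3, 0, 0, 0], [0, 0, -3, 0, 0, 0], [0, 0, -3, 0, 0, 0], [0, 0, -1.5, 0, 0, 0], [0, 0, 0, 0, 0, 0], [0, 0, 0, 0, 0, 0], [0, 0, 0, 0, 0, 0]],
  ],
)

```text
t: 12.85
tool_pos: [0.5624, -0.2915, 0.0391]
orientation: [-0.036, 3.141, -0.0]
force: [0.1, -0.4, -1.1]
opening: 0.0077
gripper_force: 25.0
```

```bash
python3 st.py; python3 - <<'E'
from h import *
a=eyes.read_camera("side")[220:460,260:500]; b=eyes.read_camera("scene")[130:270,150:360]
cv2.imwrite("pics/p2.png",np.hstack([cv2.resize(a,(400,400)),cv2.resize(b,(400,400))]))
E
```

```text
12.85 [ 0.5624 -0.2915  0.0391] close 91.31 z [ 3.e-04 -2.e-04 -1.e+00] 0.0077 [ 0.1 -0.4 -1.1]
```

View pics/p2.png

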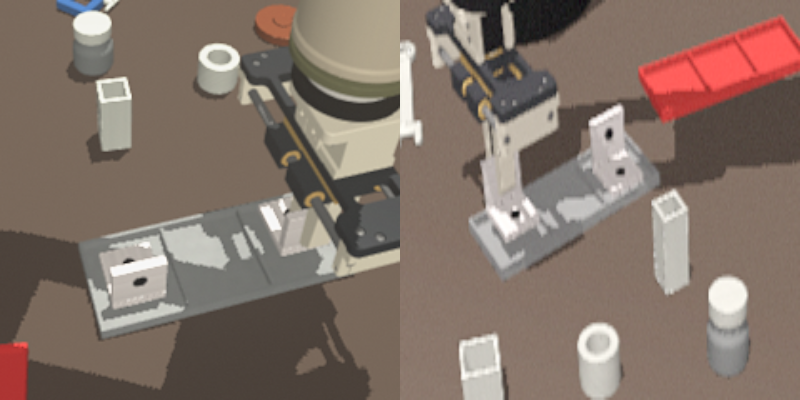

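Bracket A stands in the left bay, in the side half near (138,275). B hangs over the right bay, in the scene half near (515,205). Lowering to contact.

Request:
arm_command(
  deltas=[
    [[0, 0, -0.8, 0, 0, 0], [0, 0, -0.6, 0, 0, 0], [0, 0, -0.2, 0, 0, 0], [0, 0, 0, 0, 0, 0], [0, 0, 0, 0, 0, 0], [0, 0, 0, 0, 0, 0]],
  ],
)

```text
t: 13.45
tool_pos: [0.5621, -0.2915, 0.0226]
orientation: [0.036, -3.141, -0.0]
force: [0.6, -0.7, -0.7]
opening: 0.008
gripper_force: 25.0
```

Request:
arm_command(
  deltas=[
    [[0, 0, -0.1, 0, 0, 0], [0, 0, 0, 0, 0, 0], [0, 0, 0, 0, 0, 0]],
  ],
)

```text
t: 13.7
tool_pos: [0.5621, -0.2915, 0.0217]
orientation: [-0.036, 3.141, -0.0]
force: [-0.0, -0.3, -0.4]
opening: 0.0079
gripper_force: 25.0
```

Request:
arm_command(
  deltas=[
    [[0, 0, -0.1, 0, 0, 0], [0, 0, 0, 0, 0, 0], [0, 0, 0, 0, 0, 0]],
  ],
)

```text
t: 13.95
tool_pos: [0.5622, -0.2916, 0.0216]
orientation: [-0.036, 3.141, -0.0]
force: [-3.0, 1.3, 6.7]
opening: 0.0075
gripper_force: 25.0
```

Request:
arm_command(
  deltas=[
    [[0, 0, 0, 0, 0, 0], [0, 0, 0, 0, 0, 0], [0, 0, 0, 0, 0, 0], [0, 0, 0, 0, 0, 0], [0, 0, 0, 0, 0, 0], [0, 0, 2, 0, 0, 0], [0, 0, 3, 0, 0, 0], [0, 0, 3.5, 0, 0, 0], [0, 0, 3.5, 0, 0, 0], [0, 0, 0, 0, 0, 0]],
  ],
  gripper=0.3,
)

```text
t: 14.78
tool_pos: [0.5661, -0.2939, 0.1499]
orientation: [-0.036, 3.131, -0.011]
force: [0.7, -0.8, 1.7]
opening: 0.0606
gripper_force: 0.0
```

Request:
arm_command(
  deltas=[
    [[-2.06, 2.95, 0, 0, 0, -0.9], [-2.06, 2.95, 0, 0, 0, -0.9], [-2.06, 2.95, 0, 0, 0, -0.9], [-2.06, 2.95, 0, 0, 0, -0.9], [-2.06, 2.95, 0, 0, 0, -0.9], [-2.06, 2.95, 0, 0, 0, -0.9], [0, 0, -2, 0, 0, 0], [0, 0, -2, 0, 0, 0], [0, 0, 0, 0, 0, 0], [0, 0, 0, 0, 0, 0], [0, 0, 0, 0, 0, 0]],
  ],
)

```text
t: 15.7
tool_pos: [0.4389, -0.1148, 0.1014]
orientation: [0.113, 3.139, -0.0]
force: [1.2, -0.7, -0.4]
opening: 0.0603
gripper_force: 0.0
```

```bash
python3 st.py
```

```text
15.7 [ 0.4389 -0.1148  0.1014] close 85.88 z [ 3.e-04 -1.e-04 -1.e+00] 0.0603 [ 1.2 -0.7 -0.4]
```

Request:
arm_command(
  deltas=[
    [[0, 0, -2.5, 0, 0, 0], [0, 0, -2.5, 0, 0, 0], [0, 0, -1.8, 0, 0, 0], [0, 0, 0, 0, 0, 0], [0, 0, 0, 0, 0, 0]],
  ],
)

```text
t: 16.12
tool_pos: [0.4384, -0.1147, 0.0329]
orientation: [-0.113, -3.138, -0.001]
force: [0.3, 0.4, -0.2]
opening: 0.0604
gripper_force: 0.0
```

Request:
arm_command(
  deltas=[
    [[0, 0, 0, 0, 0, 0], [0, 0, 0, 0, 0, 0], [0, 0, 0, 0, 0, 0], [0, 0, 0, 0, 0, 0], [0, 0, 0, 0, 0, 0], [0, 0, 0, 0, 0, 0], [0, 0, 0, 0, 0, 0], [0, 0, 0, 0, 0, 0]],
  ],
  gripper=-1,
  squeeze=30,
)

```text
t: 16.78
tool_pos: [0.439, -0.1148, 0.0333]
orientation: [0.112, 3.139, -0.001]
force: [-0.3, -0.7, 6.7]
opening: 0.0302
gripper_force: 30.0
```

Request:
arm_command(
  deltas=[
    [[0, 0, 2, 0, 0, 0], [0, 0, 3, 0, 0, 0], [0, 0, 3, 0, 0, 0], [0, 0, 3, 0, 0, 0], [0, 0, 0, 0, 0, 0], [0, 0, 0, 0, 0, 0]],
  ],
)

```text
t: 17.28
tool_pos: [0.4397, -0.1149, 0.1443]
orientation: [0.112, 3.136, -0.002]
force: [-0.9, 0.0, -2.7]
opening: 0.03
gripper_force: 30.0
```

Request:
arm_command(
  deltas=[
    [[1.01, -3.15, 0, 0, 0, 1], [1.01, -3.15, 0, 0, 0, 1], [1.01, -3.15, 0, 0, 0, 1], [1.01, -3.15, 0, 0, 0, 1], [1.01, -3.15, 0, 0, 0, 1], [0, 0, 0, 0, 0, 0], [0, 0, -3, 0, 0, 0], [0, 0, -3, 0, 0, 0], [0, 0, -3, 0, 0, 0], [0, 0, 0, 0, 0, 0], [0, 0, 0, 0, 0, 0], [0, 0, 0, 0, 0, 0]],
  ],
)

```text
t: 18.28
tool_pos: [0.489, -0.2718, 0.053]
orientation: [0.025, -3.141, -0.0]
force: [0.5, -0.1, -1.3]
opening: 0.0299
gripper_force: 30.0
```

Request:
arm_command(
  deltas=[
    [[0, 0, -0.8, 0, 0, 0], [0, 0, -0.6, 0, 0, 0], [0, 0, -0.2, 0, 0, 0], [0, 0, 0, 0, 0, 0], [0, 0, 0, 0, 0, 0], [0, 0, 0, 0, 0, 0]],
  ],
)

```text
t: 18.78
tool_pos: [0.4892, -0.2721, 0.037]
orientation: [-0.025, 3.141, -0.0]
force: [-0.2, -0.2, -2.0]
opening: 0.0296
gripper_force: 30.0
```

Request:
arm_command(
  deltas=[
    [[0, 0, -0.1, 0, 0, 0], [0, 0, 0, 0, 0, 0], [0, 0, 0, 0, 0, 0]],
  ],
)

```text
t: 19.03
tool_pos: [0.4894, -0.2722, 0.0364]
orientation: [-0.025, 3.141, -0.001]
force: [-1.7, 1.7, 3.9]
opening: 0.0298
gripper_force: 30.0
```

Request:
arm_command(
  deltas=[
    [[0, 0, -0.1, 0, 0, 0], [0, 0, 0, 0, 0, 0], [0, 0, 0, 0, 0, 0]],
  ],
)

```text
t: 19.28
tool_pos: [0.4895, -0.2723, 0.0363]
orientation: [-0.025, 3.141, -0.001]
force: [-5.7, 3.3, 13.0]
opening: 0.0297
gripper_force: 30.0
```

Request:
arm_command(
  deltas=[
    [[0, 0, 0, 0, 0, 0], [0, 0, 0, 0, 0, 0], [0, 0, 0, 0, 0, 0], [0, 0, 0, 0, 0, 0], [0, 0, 0, 0, 0, 0], [0, 0, 2, 0, 0, 0], [0, 0, 3, 0, 0, 0], [0, 0, 3.5, 0, 0, 0], [0, 0, 3.5, 0, 0, 0], [0, 0, 0, 0, 0, 0]],
  ],
  gripper=0.5,
)

```text
t: 20.12
tool_pos: [0.4927, -0.2744, 0.1631]
orientation: [-0.025, 3.132, -0.011]
force: [1.2, -1.2, 1.2]
opening: 0.0699
gripper_force: 0.0
```

Request:
arm_command(
  deltas=[
    [[2.69, 2.25, 0, 0, 0, -3.2], [2.69, 2.25, 0, 0, 0, -3.2], [2.69, 2.25, 0, 0, 0, -3.2], [2.69, 2.25, 0, 0, 0, -3.2], [2.69, 2.25, 0, 0, 0, -3.2], [2.69, 2.25, 0, 0, 0, -3.2], [2.69, 2.25, 0, 0, 0, -3.2], [0, 0, -3, 0, 0, 0], [0, 0, -3, 0, 0, 0], [0, 0, -3, 0, 0, 0], [0, 0, 0, 0, 0, 0], [0, 0, 0, 0, 0, 0]],
  ],
)

```text
t: 21.12
tool_pos: [0.6751, -0.1139, 0.0619]
orientation: [-0.585, -3.081, -0.0]
force: [-0.6, 0.0, 1.0]
opening: 0.0698
gripper_force: 0.0
```

```bash
python3 st.py
```

```text
21.1167 [ 0.6751 -0.1139  0.0619] close 68.5 z [-0.0055  0.0013 -1.    ] 0.0698 [-0.6  0.   1. ]
```

Request:
arm_command(
  deltas=[
    [[0, 0, -2, 0, 0, 0], [0, 0, -2, 0, 0, 0], [0, 0, -1.1, 0, 0, 0], [0, 0, 0, 0, 0, 0], [0, 0, 0, 0, 0, 0]],
  ],
)

```text
t: 21.53
tool_pos: [0.6777, -0.1147, 0.0148]
orientation: [0.586, 3.086, -0.0]
force: [0.0, -0.5, -0.6]
opening: 0.0697
gripper_force: 0.0
```

Request:
arm_command(
  deltas=[
    [[0, 0, 0, 0, 0, 0], [0, 0, 0, 0, 0, 0], [0, 0, 0, 0, 0, 0], [0, 0, 0, 0, 0, 0], [0, 0, 0, 0, 0, 0], [0, 0, 0, 0, 0, 0], [0, 0, 0, 0, 0, 0], [0, 0, 0, 0, 0, 0]],
  ],
  gripper=-1,
)

```text
t: 22.2
tool_pos: [0.6776, -0.1146, 0.0143]
orientation: [0.586, 3.086, -0.0]
force: [-1.4, -0.7, 5.6]
opening: 0.0401
gripper_force: 30.0
```

Request:
arm_command(
  deltas=[
    [[0, 0, 2, 0, 0, 0], [0, 0, 3.5, 0, 0, 0], [0, 0, 3.5, 0, 0, 0], [0, 0, 3.5, 0, 0, 0], [0, 0, 0, 0, 0, 0], [0, 0, 0, 0, 0, 0]],
  ],
)

```text
t: 22.7
tool_pos: [0.6793, -0.1149, 0.1419]
orientation: [0.585, 3.081, -0.0]
force: [-0.6, -0.5, -1.6]
opening: 0.0398
gripper_force: 30.0
```

Request:
arm_command(
  deltas=[
    [[-1.28, 3.58, 0, 0, 0, 2.9], [-1.28, 3.58, 0, 0, 0, 2.9], [-1.28, 3.58, 0, 0, 0, 2.9], [-1.28, 3.58, 0, 0, 0, 2.9], [-1.28, 3.58, 0, 0, 0, 2.9], [-1.28, 3.58, 0, 0, 0, 2.9], [-1.28, 3.58, 0, 0, 0, 2.9], [-1.28, 3.58, 0, 0, 0, 2.9], [-1.28, 3.58, 0, 0, 0, 2.9], [-1.28, 3.58, 0, 0, 0, 2.9], [-1.28, 3.58, 0, 0, 0, 2.9], [0, 0, 0, 0, 0, 0]],
  ],
)

```text
t: 23.7
tool_pos: [0.5321, 0.2849, 0.1359]
orientation: [0.297, -3.123, -0.003]
force: [0.8, 0.1, -1.5]
opening: 0.0397
gripper_force: 30.0
```

Request:
arm_command(
  deltas=[
    [[0, 0, -3, 0, 0, 0], [0, 0, -3, 0, 0, 0], [0, 0, -3, 0, 0, 0], [0, 0, -1.5, 0, 0, 0], [0, 0, 0, 0, 0, 0], [0, 0, 0, 0, 0, 0], [0, 0, 0, 0, 0, 0]],
  ],
)

```text
t: 24.28
tool_pos: [0.5367, 0.2793, 0.034]
orientation: [-0.284, 3.129, 0.0]
force: [0.8, -0.3, -1.6]
opening: 0.04
gripper_force: 30.0
```

```bash
python3 st.py; python3 - <<'E'
from h import *
a=eyes.read_camera("side"); b=eyes.read_camera("scene")
cv2.imwrite("pics/p3.png",np.hstack([cv2.resize(a[110:420,240:500],(400,477)),cv2.resize(b[150:420,190:450],(400,477))]))
E
```

```text
24.2833 [0.5367 0.2793 0.034 ] close 100.39 z [ 1.e-04  0.e+00 -1.e+00] 0.04 [ 0.8 -0.3 -1.6]
```

View pics/p3.png

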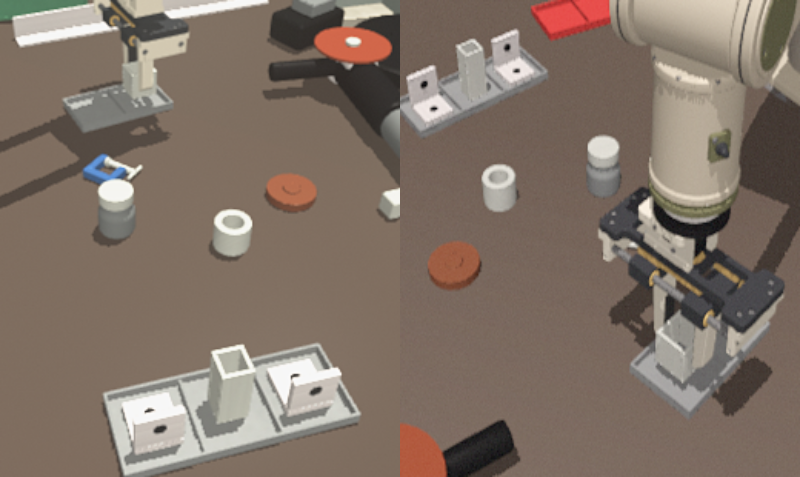

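The tray3 kit stands complete, in the side half near (232,400). The short tube hangs over tray2's +x bay, in the scene half near (680,350). Lowering to contact.

Request:
arm_command(
  deltas=[
    [[0, 0, -0.8, 0, 0, 0], [0, 0, -0.6, 0, 0, 0], [0, 0, -0.2, 0, 0, 0], [0, 0, 0, 0, 0, 0], [0, 0, 0, 0, 0, 0], [0, 0, 0, 0, 0, 0]],
  ],
)

```text
t: 24.88
tool_pos: [0.5364, 0.2793, 0.0174]
orientation: [0.285, -3.128, 0.0]
force: [-0.0, 0.3, -1.3]
opening: 0.0397
gripper_force: 30.0
```

Request:
arm_command(
  deltas=[
    [[0, 0, -0.1, 0, 0, 0], [0, 0, 0, 0, 0, 0], [0, 0, 0, 0, 0, 0]],
  ],
)

```text
t: 25.13
tool_pos: [0.5366, 0.2794, 0.0172]
orientation: [-0.285, 3.128, 0.0]
force: [-3.2, -1.8, 5.6]
opening: 0.04
gripper_force: 30.0
```

Request:
arm_command(
  deltas=[
    [[0, 0, -0.1, 0, 0, 0], [0, 0, 0, 0, 0, 0], [0, 0, 0, 0, 0, 0]],
  ],
)

```text
t: 25.38
tool_pos: [0.5367, 0.2794, 0.0172]
orientation: [-0.285, 3.128, -0.0]
force: [-7.6, -2.6, 14.2]
opening: 0.0396
gripper_force: 30.0
```

Request:
arm_command(
  deltas=[
    [[0, 0, 0, 0, 0, 0], [0, 0, 0, 0, 0, 0], [0, 0, 0, 0, 0, 0], [0, 0, 0, 0, 0, 0], [0, 0, 0, 0, 0, 0], [0, 0, 2, 0, 0, 0], [0, 0, 3, 0, 0, 0], [0, 0, 3.5, 0, 0, 0], [0, 0, 3.5, 0, 0, 0], [0, 0, 0, 0, 0, 0]],
  ],
  gripper=0.5,
)

```text
t: 26.22
tool_pos: [0.5408, 0.2812, 0.1445]
orientation: [-0.284, 3.117, 0.006]
force: [1.5, -0.1, 2.2]
opening: 0.0699
gripper_force: 0.0
```

Request:
arm_command(
  deltas=[
    [[0.34, -3.77, 0, 0, 0, 0], [0.34, -3.77, 0, 0, 0, 0], [0.34, -3.77, 0, 0, 0, 0], [0.34, -3.77, 0, 0, 0, 0], [0.34, -3.77, 0, 0, 0, 0], [0.34, -3.77, 0, 0, 0, 0], [0.34, -3.77, 0, 0, 0, 0], [0.34, -3.77, 0, 0, 0, 0], [0.34, -3.77, 0, 0, 0, 0], [0, 0, -3, 0, 0, 0], [0, 0, -3, 0, 0, 0], [0, 0, 0, 0, 0, 0]],
  ],
)

```text
t: 27.22
tool_pos: [0.5628, -0.0602, 0.0692]
orientation: [0.281, -3.12, -0.004]
force: [-2.0, 0.7, -1.4]
opening: 0.0699
gripper_force: 0.0
```

Request:
arm_command(
  deltas=[
    [[0, 0, -2, 0, 0, 0], [0, 0, -2, 0, 0, 0], [0, 0, -1.2, 0, 0, 0], [0, 0, -1, 0, 0, 0], [0, 0, 0, 0, 0, 0], [0, 0, 0, 0, 0, 0]],
  ],
)

```text
t: 27.72
tool_pos: [0.5671, -0.0597, 0.0139]
orientation: [0.285, -3.128, -0.0]
force: [-0.2, -0.2, -0.4]
opening: 0.0701
gripper_force: 0.0
```

Request:
arm_command(
  deltas=[
    [[0, 0, 0, 0, 0, 0], [0, 0, 0, 0, 0, 0], [0, 0, 0, 0, 0, 0], [0, 0, 0, 0, 0, 0], [0, 0, 0, 0, 0, 0], [0, 0, 0, 0, 0, 0], [0, 0, 0, 0, 0, 0], [0, 0, 0, 0, 0, 0]],
  ],
  gripper=-1,
  squeeze=35,
)

```text
t: 28.38
tool_pos: [0.5676, -0.0602, 0.0143]
orientation: [-0.285, 3.128, -0.001]
force: [-1.1, -0.8, 6.2]
opening: 0.0427
gripper_force: 35.0
```

Request:
arm_command(
  deltas=[
    [[0, 0, 1, 0, 0, 0], [0, 0, 2, 0, 0, 0], [0, 0, 3, 0, 0, 0], [0, 0, 3, 0, 0, 0], [0, 0, 3, 0, 0, 0], [0, 0, 0, 0, 0, 0], [0, 0, 0, 0, 0, 0]],
  ],
)

```text
t: 28.97
tool_pos: [0.5685, -0.0601, 0.1361]
orientation: [-0.284, 3.125, -0.002]
force: [-0.2, 0.2, -2.8]
opening: 0.0423
gripper_force: 35.0
```

```bash
python3 st.py; python3 - <<'E'
from h import *
a=eyes.read_camera("side"); b=eyes.read_camera("scene")
cv2.imwrite("pics/p4.png",np.hstack([cv2.resize(a[100:340,280:480],(400,480)),cv2.resize(b[130:370,190:390],(400,480))]))
E
```

```text
28.9667 [ 0.5685 -0.0601  0.1361] close 100.4 z [ 4.1e-03 -7.0e-04 -1.0e+00] 0.0423 [-0.2  0.2 -2.8]
```

View pics/p4.png

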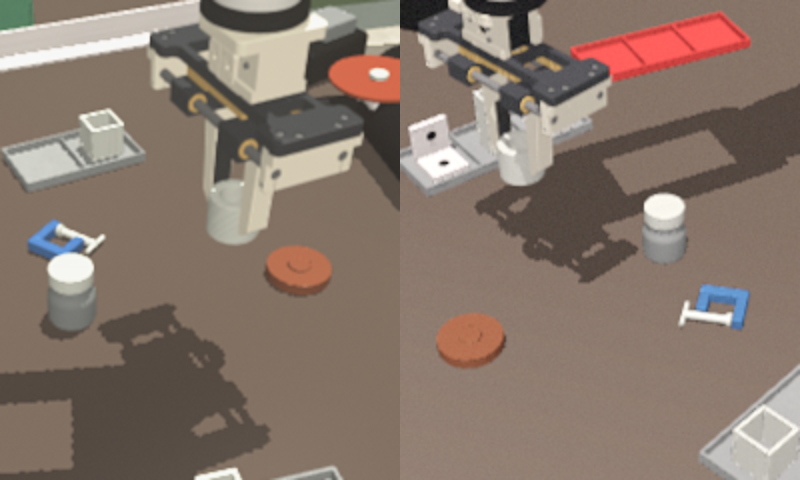

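The collar is held upright and the short tube stands in tray2's +x bay, in the side half near (101,135). Carrying the collar to the -x bay.

Request:
arm_command(
  deltas=[
    [[-1.14, 3.62, 0, 0, 0, 0], [-1.14, 3.62, 0, 0, 0, 0], [-1.14, 3.62, 0, 0, 0, 0], [-1.14, 3.62, 0, 0, 0, 0], [-1.14, 3.62, 0, 0, 0, 0], [-1.14, 3.62, 0, 0, 0, 0], [-1.14, 3.62, 0, 0, 0, 0], [-1.14, 3.62, 0, 0, 0, 0], [-1.14, 3.62, 0, 0, 0, 0], [0, 0, 0, 0, 0, 0], [0, 0, 0, 0, 0, 0], [0, 0, 0, 0, 0, 0]],
  ],
)

```text
t: 30.07
tool_pos: [0.4633, 0.2652, 0.1316]
orientation: [0.286, -3.125, 0.003]
force: [-0.5, -0.3, -3.1]
opening: 0.0424
gripper_force: 35.0
```

Request:
arm_command(
  deltas=[
    [[0, 0, -3, 0, 0, 0], [0, 0, -3, 0, 0, 0], [0, 0, -3, 0, 0, 0], [0, 0, -1.2, 0, 0, 0], [0, 0, -1, 0, 0, 0], [0, 0, -0.3, 0, 0, 0], [0, 0, 0, 0, 0, 0], [0, 0, 0, 0, 0, 0], [0, 0, 0, 0, 0, 0]],
  ],
)

```text
t: 30.82
tool_pos: [0.466, 0.2664, 0.0204]
orientation: [-0.284, 3.126, 0.002]
force: [0.5, -0.4, -2.3]
opening: 0.0428
gripper_force: 35.0
```

Request:
arm_command(
  deltas=[
    [[0, 0, -0.1, 0, 0, 0], [0, 0, 0, 0, 0, 0], [0, 0, 0, 0, 0, 0]],
  ],
)

```text
t: 31.07
tool_pos: [0.4648, 0.266, 0.0182]
orientation: [-0.285, 3.128, 0.0]
force: [0.3, 0.2, -3.3]
opening: 0.0428
gripper_force: 35.0
```

Request:
arm_command(
  deltas=[
    [[0, 0, -0.1, 0, 0, 0], [0, 0, 0, 0, 0, 0], [0, 0, 0, 0, 0, 0]],
  ],
)

```text
t: 31.32
tool_pos: [0.4648, 0.2661, 0.0173]
orientation: [-0.285, 3.128, 0.0]
force: [-2.6, -0.5, 5.5]
opening: 0.0428
gripper_force: 35.0
```

Request:
arm_command(
  deltas=[
    [[0, 0, -0.1, 0, 0, 0], [0, 0, 0, 0, 0, 0], [0, 0, 0, 0, 0, 0]],
  ],
)

```text
t: 31.57
tool_pos: [0.4649, 0.2661, 0.0173]
orientation: [-0.285, 3.128, 0.0]
force: [-8.0, -3.0, 15.2]
opening: 0.0429
gripper_force: 35.0
```

Contact at 15 N, so I'll release, rise, and back off to a place with a clear wrist view of tray2.

Request:
arm_command(
  deltas=[
    [[0, 0, 0, 0, 0, 0], [0, 0, 0, 0, 0, 0], [0, 0, 0, 0, 0, 0], [0, 0, 0, 0, 0, 0], [0, 0, 0, 0, 0, 0], [0, 0, 2, 0, 0, 0], [0, 0, 3, 0, 0, 0], [0, 0, 3.5, 0, 0, 0], [0, 0, 3.5, 0, 0, 0], [0, 0, 0, 0, 0, 0]],
  ],
  gripper=0.5,
)

```text
t: 32.4
tool_pos: [0.4687, 0.2677, 0.1438]
orientation: [-0.284, 3.118, 0.006]
force: [1.3, 0.8, 0.6]
opening: 0.0698
gripper_force: 0.0
```

Request:
arm_command(
  deltas=[
    [[2, -3, 1.5, 0, 0, 0], [2, -3, 1.5, 0, 0, 0], [2, -3, 1.5, 0, 0, 0], [2, -3, 1.5, 0, 0, 0], [2, -3, 1.5, 0, 0, 0], [0, -3, 1.5, 0, 0, 0], [0, -3, 1.5, 0, 0, 0], [0, 0, 0, 0, 0, 0], [0, 0, 0, 0, 0, 0], [0, 0, 0, 0, 0, 0]],
  ],
)

```text
t: 33.23
tool_pos: [0.5643, 0.0561, 0.24]
orientation: [0.284, -3.128, -0.001]
force: [0.1, 1.3, -0.5]
opening: 0.0695
gripper_force: 0.0
```

```bash
python3 st.py; python3 - <<'E'
from h import *
a=eyes.read_camera("side"); b=eyes.read_camera("scene")
cv2.imwrite("pics/p5.png",np.hstack([cv2.resize(a[150:430,270:490],(400,509)),cv2.resize(b[160:400,180:450],(400,509))]))
S,D=cam("scene"),cam("side")
T3,y3=np.array([.489,-.272]),np.radians(1); T2,y2=np.array([.5006,.2728]),np.radians(11)
for n,C in(("scene",S),("side",D)):
    for k,T,y,dx,z in(("tall",T3,y3,0,.073),("short",T2,y2,.0365,.043),("collar",T2,y2,-.0365,.039)):
        print(n,k,"expected top px",proj(C,[T[0]+dx*np.cos(y),T[1]+dx*np.sin(y),z]).round(0))
E
```

```text
33.2333 [0.5643 0.0561 0.24  ] close 100.37 z [-6.e-04  5.e-04 -1.e+00] 0.0695 [ 0.1  1.3 -0.5]
scene tall expected top px [235. 176.]
scene short expected top px [374. 343.]
scene collar expected top px [400. 321.]
side tall expected top px [390. 344.]
side short expected top px [329. 160.]
side collar expected top px [300. 168.]
```

View pics/p5.png

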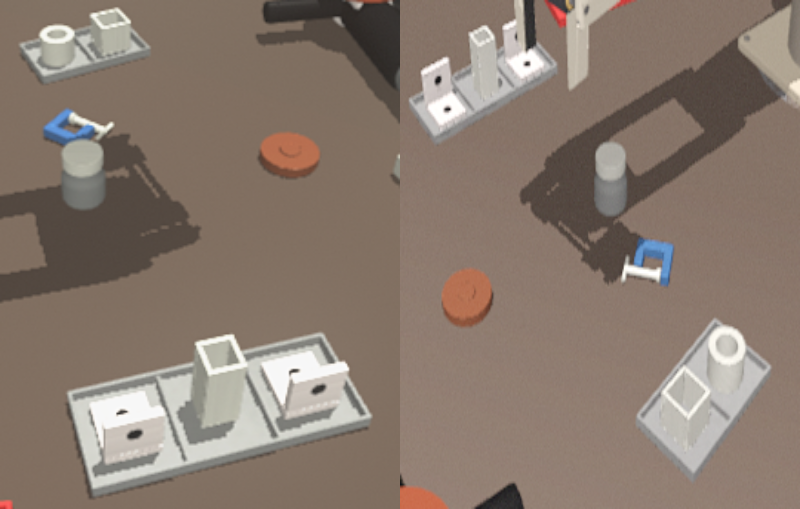

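All five parts stand in their bays. The rim pixels (tall tube side (391,345), collar side (301,169), short tube side (330,161)) are within 1 to 2 px of those expected for parts on the tray floor. The jar, clamp and discs are where they were. Handing in.

```bash
python3 -c "
from plant import ticket; print(ticket.close_job())"
```

```text
the job is handed in; nothing more can be done
None
```

I handed the job in at about 33 s: both weld kits are made up, with all five parts standing in their bays by the last camera check and the clamp, jar and discs untouched; `close_job` returned no verdict.

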